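# Tip the drained tube block onto its base and put it away in the tray

## Robot

A 7-joint arm with a two-finger parallel gripper is mounted at the origin on the work surface. World frame = base frame: x ahead of the robot, y to its left, z up, the work surface at z = 0. Lengths are in m, angles in rad, forces in N, time in s.
With the tool pointing down it reaches from about 0.4 to 0.9 m from the base axis. Payload 5.5 kg.
Tool frame: the origin (TCP) lies midway between the tips of the shut fingers; the grasp point (between the pads) lies 19 mm behind it; y points along the fingers, z is the direction in which the jaws open and shut, and the axes are right-handed (so a half turn about y gives the same grasp; the last joint's range is limited). The gripper opens to 85 mm and grips with 20 to 120 N. Pads are 22 mm wide; open, the fingers measure 114 mm over their backs; the gripper's body (76 mm by 85 mm) begins 54 mm behind the grasp point. The pads swing forward as they close: fully open they stand 13 mm farther back than shut.
Start: joints at [1.504, 0.501, -0.427, 1.55, 0.221, 1.138, -0.21], TCP at [0.211, -0.615, 0.231] pointing down, gripper open.
Joint ranges: [-2.88, 2.88], [-0.31, 2.03], [-1.54, 1.56], [0.2, 2.42], [-1.41, 4.55], [0.19, 2.02], [-2.57, 2.57]. Speed limits (rad/s): [2.57, 2.57, 3.14, 3.14, 3.14, 3.14, 3.14].

## Interface

Orientations are given as a unit quaternion [w, x, y, z].
In Python, from plant import manip gives the robot as it stands.
- The arm moves only by the tool drive_tool, never from a script. Its argument "rows" is a list of rows, each a list of 4 numbers: the shift along the tool's x, y, z in m, then the turn about the tool's y in degrees. A call has 1 to 12 rows; each row is the pose to reach, as a shift and turn from the pose commanded when the call began, along the tool's axes at that moment; what a row does not reach only later rows make up. A row lasts 1/8 s, in which the tool goes at most 62.5 mm and 10.7 degrees, less where a joint would pass 70% of its speed; a pose out of reach is approached as far as the arm can. A call with a gripper value outside its range is refused whole. "gripper" is the gripper's target within -1 to 1 (shut at 1, half-way at 0, fully open at -1), set as the call begins (left out, the last holds). The fingers move at their own pace and stop on an object; "grip_force" is the grip in N (left out, the last holds). Time passes only in rows, so rows that repeat a pose let the fingers close. It gives the time, the measured TCP pose, the force and the opening at its end, in the units of the state.
- manip.sense(): the state, without advancing time (a new reading comes with each control period).
- manip.snapshot(name): name is "scene" or "top"; returns a dict with "img" (480x640x3 uint8, blue, green, red), "K" (3x3 intrinsics, pixels), "k1" (the pictures are not rectified: a ray, as slopes to the right and down, at radius r is drawn at 1 + k1 r^2 times it, then the intrinsics apply), "world_to_cam" (4x4, takes a point from world to camera coordinates). Camera axes: x right, y down, z forward; pixel columns grow to the right and rows downward; lengths in m; the calibration is good to about 2 mm. A picture is of the moment at which its call begins. There is no depth.
- manip.finish_job(): hands the job in, once; it reports no verdict.
The state is a dict: "time_s": time; "joint_pos": joint angles; "joint_velocities": joint speeds; "tau": joint torques, N m; "tool_pos": TCP position; "eef_rot": TCP orientation; "wrist_force": force on the tool from outside, world axes, zero at the start; "torque": the same for the moment, N m; "width": finger opening in m.
Only numpy, scipy, OpenCV 4.12 (cv2) and the standard library are available. Lean on these libraries where they do the work, as an engineer would, in place of code of your own. Each camera call takes 0.05 s, during which the arm holds its last target. There are 200 camera calls.

## Task

Lift the wooden test-tube block out of the drainer, stand it on its end on the open bench and let go of it. Then push it over so that it lies on the bench on its plain base with its holes facing up (tip it on the bench, do not turn it over in the air), take it again and set it down, not dropped, lengthwise and flat inside the steel tray, holes up. Leave the glass basin, the beaker and the jar alone.

Things in the scene. Friction and masses are not known exactly. Their poses are not given: they have to be found in the camera images.
- block_center (a point): Centre of the loose wooden test-tube block, a plain bar 160 (its x) x 52 (y) x 40 mm (z), about 0.2 kg. +z points out of the face with ten blind 17 mm holes (two rows of five); the -z face is the plain base. At the start it stands on a 52 x 40 mm end on the drainer's floor: x vertical, z level, centre 80 mm above that floor.
- block: The same block, same axes; this origin is the centre of its plain base face, 20 mm from block_center along -z. Standing free on an end it is tippy: about 1 N at the top, moving it some 40 mm, makes it fall over its lower edge.
- drainer: Fixed grey plastic draining box, open at the top, 150 mm (its x) x 140 mm (its y), 50 mm high, walls and floor 5 mm thick. Origin: centre of its underside, on the bench.
- tray: Fixed shallow steel tray, open at the top, 230 mm (its x) x 130 mm (its y), rim 14 mm high, walls and floor 4 mm thick, 222 x 122 mm inside. Origin: centre of its underside, on the bench. Drainer and tray lie on opposite sides of the robot's x axis (either may be left); the bench between them is free.
- basin: Bystander: round clear glass basin, 200 mm across, 75 mm high, beyond the work. Origin: centre of its underside.
- beaker: Bystander: glass beaker 72 mm across, 85 mm high, with red-bulbed droppers standing in it up to about 150 mm. Origin: centre of its underside.
- jar: Bystander: green glass jar 72 mm across, 100 mm high. Origin: centre of its underside.
Mind the look-alikes: they are no part of the job. Several things have the shape of the drainer; the one meant has the colours described above.

How it is judged:
On the way, in this order (a step that is already met when the one before it is completed fails the run):
1. the block stands on its end on the bench, clear of drainer and tray, released and at rest (height (world z) of block_center between 0.074 and 0.087 m and angle between block_center's own z axis and vertical between 1.45 and 1.69 rad and angle between block_center's own y axis and vertical between 1.45 and 1.69 rad and contact force between block and drainer below 0.05 N and contact force between block and tray below 0.05 N and contact force between block and the fingers below 0.1 N and linear speed of block below 0.03 m/s), for 0.2 s.
2. the block lies flat on the bench on its plain base, holes up, clear of drainer and tray (angle between block_center's own z axis and vertical below 0.1 rad and height (world z) of block_center below 0.028 m and contact force between block and drainer below 0.05 N and contact force between block and tray below 0.05 N and linear speed of block below 0.05 m/s), for 0.2 s.
At the end, for the whole second after the job is handed in: The block lies flat (within 0.08 rad), holes up, on the floor of the tray inside its rim, its length along the tray's length within 0.5 rad (centre within 34 mm of the tray's centre lengthwise and 38 mm across), at rest (angle between block_center's own z axis and vertical below 0.08 rad and z of block_center in the frame of tray between 0.018 and 0.03 m and x of block_center in the frame of tray between -0.034 and 0.034 m and y of block_center in the frame of tray between -0.038 and 0.038 m and angle between the x axis of block_center and the x axis of tray, either way round below 0.5 rad and linear speed of block below 0.02 m/s); the robot touches nothing.
It fails at once if the block is turned over in the air (its hole axis between 0.5 and 1.05 rad, or 2.09 and 2.64 rad, from vertical with its centre higher than 110 mm) (height (world z) of block_center above 0.11 m and (angle between block_center's own z axis and vertical between 0.5 and 1.05 rad or angle between block_center's own z axis and vertical between 2.09 and 2.64 rad)).
It fails at once if the block is dropped into the tray (faster than 0.7 m/s while low over it) (horizontal distance between block_center and tray below 0.06 m and height (world z) of block_center below 0.065 m and linear speed of block above 0.7 m/s).
It fails at once if the basin, the beaker or the jar is moved more than 20 mm (distance of any of basin, beaker, jar from where it was at the start of the episode above 0.02 m).
It also fails if it takes over 64 s, if anything falls off the work surface, if the arm or the gripper's body presses on something with over 40 N, if the wrist force passes 120 N, or if a joint passes its speed limit or range.

## Working session

There is one attempt and no reset: what is moved stays moved. The work goes in short steps, Python scripts to look and compute and a tool call to move; the robot and the scene stay as the last step left them, time stands still between calls to the robot, and variables do not carry over. Pictures are saved under pics/ and viewed, about 8 in all and at most 12, crops included, and the job is handed in when it is done.

Besides the shell and the picture viewer there is one more tool, called after "Request:" by a JSON object that holds its "api" and its "payload". drive_tool: Moves the arm, as the interface text tells. Its arguments: {"type":"object","properties":{"rows":{"type":"array","items":{"type":"array","items":{"type":"number"}}},"gripper":{"type":"number"},"grip_force":{"type":"number"}},"required":["rows"]}

```bash
mkdir -p pics
python3 - <<'E'
from plant import manip
import cv2,numpy as np
s=manip.sense();print({k:np.round(v,3) for k,v in s.items()})
ims=[]
for n in("scene","top"):
    d=manip.snapshot(n);cv2.imwrite(f"pics/{n}0.png",d["img"]);np.savez(f"{n}0.npz",**d)
    print(n,d["K"],d["k1"],np.round(d["world_to_cam"],3))
E
```

```text
{'time_s': np.float64(0.0), 'joint_pos': array([ 1.504,  0.502, -0.427,  1.551,  0.221,  1.138, -0.21 ]), 'joint_velocities': array([-0.002,  0.001, -0.001,  0.001,  0.001, -0.001,  0.001]), 'tau': array([-0.0000e+00, -5.6952e+01, -5.8170e+00, -2.8094e+01,  1.1000e-02,
        1.2000e-02, -0.0000e+00]), 'tool_pos': array([ 0.21 , -0.614,  0.23 ]), 'eef_rot': array([ 0.116, -0.116,  0.698, -0.697]), 'wrist_force': array([ 0.492,  0.927, -1.34 ]), 'torque': array([ 0.023, -0.039,  0.035]), 'width': np.float64(0.085)}
scene [[497.16845545   0.         317.13281939]
 [  0.         497.16845545 235.99103927]
 [  0.           0.           1.        ]] 0.03554471703255725 [[ 0.764  0.645  0.013 -0.398]
 [ 0.385 -0.439 -0.812 -0.156]
 [-0.518  0.625 -0.584  1.639]
 [ 0.     0.     0.     1.   ]]
top [[493.66741963   0.         327.28229399]
 [  0.         493.66741963 237.36970013]
 [  0.           0.           1.        ]] -0.08112472756485765 [[-0.015 -1.    -0.015 -0.005]
 [-0.993  0.017 -0.118  0.535]
 [ 0.118  0.013 -0.993  1.242]
 [ 0.     0.     0.     1.   ]]
```

View pics/scene0.png

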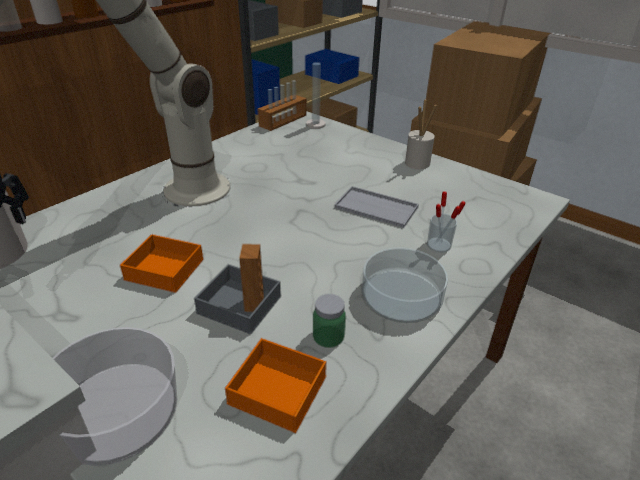

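View pics/top0.png

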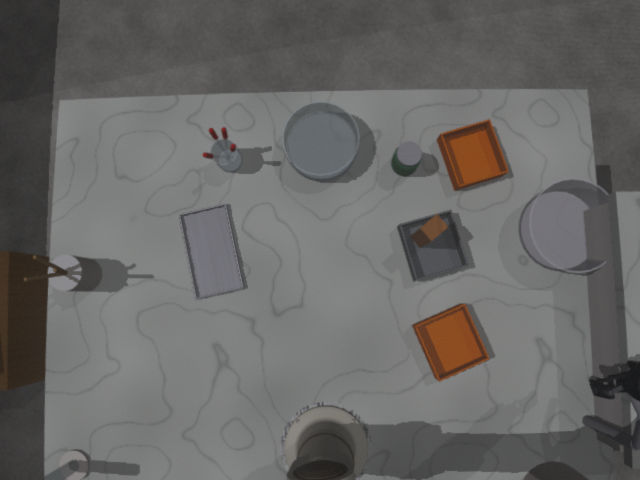

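The drainer with the block is at about (435,245) in the top view, and the steel tray is at (213,250). The basin is at (321,142), the beaker at (227,155) and the jar at (407,158). Next I measure and zoom in on the block to find the hole side.

```bash
cat > h.py <<'E'
import cv2,numpy as np
def rays(d,p):
    K=d["K"];q=(np.atleast_2d(p).astype(float)-[K[0,2],K[1,2]])/[K[0,0],K[1,1]]
    u=q.copy()
    for _ in range(20): u=q/(1+float(d["k1"])*(u**2).sum(1,keepdims=True))
    W=np.array(d["world_to_cam"]);R,t=W[:3,:3],W[:3,3]
    return -R.T@t,np.c_[u,np.ones(len(u))]@R
def toplane(d,p,z):
    c,r=rays(d,p);return (c+r*((z-c[2])/r[:,2])[:,None])
def proj(d,X):
    W=np.array(d["world_to_cam"]);c=np.atleast_2d(X)@W[:3,:3].T+W[:3,3];u=c[:,:2]/c[:,2:]
    u=u*(1+float(d["k1"])*(u**2).sum(1,keepdims=True))
    return u*[d["K"][0,0],d["K"][1,1]]+[d["K"][0,2],d["K"][1,2]]
E
python3 - <<'E'
import numpy as np,cv2
from h import *
T=np.load("top0.npz");S=np.load("scene0.npz")
a=cv2.resize(T["img"][195:295,385:485],None,fx=4,fy=4,interpolation=3)
b=cv2.resize(S["img"][235:335,190:290],None,fx=4,fy=4,interpolation=3)
cv2.imwrite("pics/c1.png",np.clip(np.hstack([a,b])*1.5,0,255).astype(np.uint8))
hsv=cv2.cvtColor(T["img"],cv2.COLOR_BGR2HSV)
m=cv2.inRange(hsv,(5,70,40),(20,255,255));m[:, :400]=0;m[:,460:]=0;m[:205]=0;m[255:]=0
cs,_=cv2.findContours(m,0,2);c=max(cs,key=cv2.contourArea);print(cv2.minAreaRect(c))
for n,p in dict(tray=[[181,211],[230,205],[246,290],[198,298]],drainer=[[398,224],[450,211],[473,266],[417,281]]).items():
    z=.014 if n=="tray" else .05
    P=toplane(T,p,z);print(n,P.round(3),P.mean(0).round(3))
E
```

```text
((429.0765075683594, 231.00588989257812), (17.89676284790039, 35.03426742553711), 49.398704528808594)
tray [[0.614 0.375 0.014]
 [0.628 0.243 0.014]
 [0.403 0.2   0.014]
 [0.383 0.326 0.014]] [0.507 0.286 0.014]
drainer [[ 0.564 -0.195  0.05 ]
 [ 0.595 -0.329  0.05 ]
 [ 0.453 -0.382  0.05 ]
 [ 0.418 -0.238  0.05 ]] [ 0.507 -0.286  0.05 ]
```

View pics/c1.png

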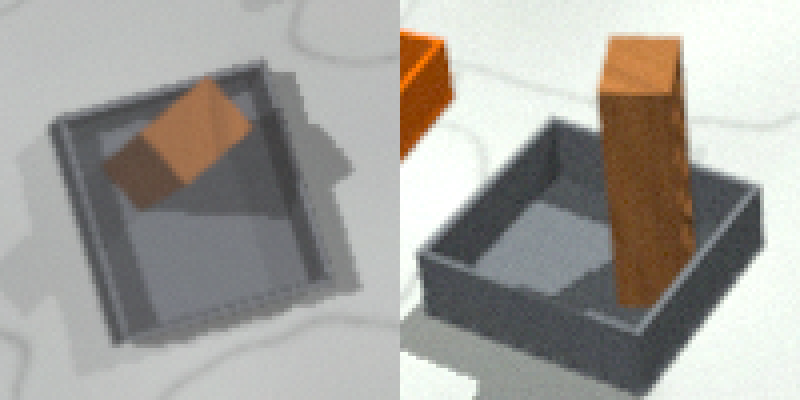

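The crop shows the block's top face at about (207,75), (252,127), (185,190) and (140,140). The narrow strip on its right in the scene view has notches, which look like the hole face.

Run:
```python
import numpy as np,cv2
from h import *
T=np.load("top0.npz");S=np.load("scene0.npz")
p=np.array([[207,75],[252,127],[185,190],[140,140]])/4+[385,195]-.4
P=toplane(T,p,.165);print(P.round(3),P.mean(0))
e=np.diff(np.vstack([P,P[:1]]),axis=0);print(np.linalg.norm(e,axis=1),np.degrees(np.arctan2(e[:,1],e[:,0])))
print("scene proj of corners",((proj(S,P)-[190,235])*4).round())
q=P.mean(0)
for a in (e[0],e[1]):print(((proj(S,q+a)-[190,235])*4).round())
b=cv2.resize(S["img"][240:315,235:275],None,fx=8,fy=8,interpolation=2)
cv2.imwrite("pics/c2.png",np.clip(b*2.0,0,255).astype(np.uint8))
from plant import manip
from scipy.spatial.transform import Rotation as R
w=manip.sense()["eef_rot"];print(R.from_quat(np.roll(w,-1)).as_matrix().round(3))
```

```text
[[ 0.571 -0.269  0.165]
 [ 0.54  -0.294  0.165]
 [ 0.504 -0.254  0.165]
 [ 0.533 -0.229  0.165]] [ 0.53683241 -0.26169517  0.165     ]
[0.03966719 0.05412529 0.03861058 0.05510146] [-141.14863283  131.67133391   40.20974104  -47.26679955]
scene proj of corners [[262.  93.]
 [188.  91.]
 [199.  32.]
 [267.  33.]]
[[157.  60.]]
[[237.   4.]]
[[-0.946 -0.     0.324]
 [-0.324  0.002 -0.946]
 [-0.    -1.    -0.002]]
```

View pics/c2.png

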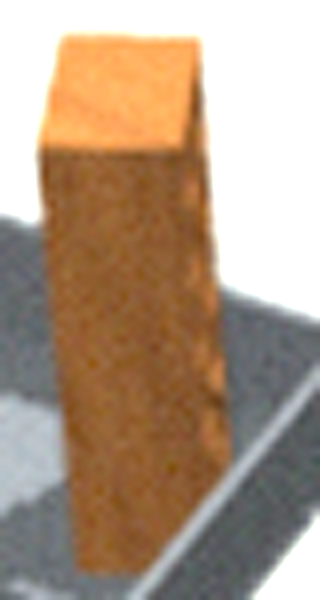

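The holes show on the right-hand scene face, so block +z points along azimuth ≈ 41.5° and the block's centre is at about (0.537, -0.262). I'll pinch across the y faces, which needs tool z at -48.5° and so a turn of -22.5°. First I move above the block.

Request:
{"api": "drive_tool", "payload": {"rows": [[-0.03,0,-0.015,-2],[-0.08,0,-0.04,-5],[-0.13,0,-0.07,-8],[-0.18,0,-0.1,-11],[-0.23,0,-0.125,-14],[-0.28,0,-0.15,-17],[-0.33,0,-0.18,-20],[-0.38,0,-0.205,-22.5],[-0.41,0,-0.22,-22.5],[-0.423,0,-0.228,-22.5],[-0.423,0,-0.228,-22.5],[-0.423,0,-0.228,-22.5]], "gripper": -1, "grip_force": 40}}

```text
time_s: 1.6
tool_pos: [0.5355, -0.2643, 0.2309]
eef_rot: [-0.248, 0.25, -0.662, 0.662]
wrist_force: [-0.6, -1.2, -0.1]
width: 0.0853
```

```bash
cat > look.py <<'E'
import sys
from h import *
from plant import manip
from scipy.spatial.transform import Rotation as R
def state():
    s=manip.sense();M=R.from_quat(np.roll(s["eef_rot"],-1)).as_matrix()
    print("t",round(s["time_s"],2),"tcp",s["tool_pos"].round(4),"zaz",np.degrees(np.arctan2(M[1,2],M[0,2])).round(2),"F",s["wrist_force"].round(1),"w",round(s["width"],4));return s,M
def delta(P,az=None):
    s,M=state();d=M.T@(np.array(P)-s["tool_pos"])
    za=np.degrees(np.arctan2(M[1,2],M[0,2]))
    print("delta",d.round(4),"turn",None if az is None else round(-((az-za+90)%180-90),2))
def pic(n,crop=None,f=1,view="scene"):
    d=manip.snapshot(view);np.savez(n+".npz",**d);i=d["img"]
    if crop: x0,y0,x1,y1=crop;i=cv2.resize(i[y0:y1,x0:x1],None,fx=f,fy=f,interpolation=3)
    cv2.imwrite(f"pics/{n}.png",np.clip(i*1.5,0,255).astype(np.uint8));return d
E
python3 -c "
from look import *
delta([.537,-.262,.125],-48.5)
pic('g1',(170,170,320,320),4)"
```

```text
t 1.6 tcp [ 0.5355 -0.2643  0.2309] zaz -48.76 F [-0.6 -1.2 -0.1] w 0.0853
delta [-0.0028  0.1059 -0.0007] turn -0.26
```

View pics/g1.png

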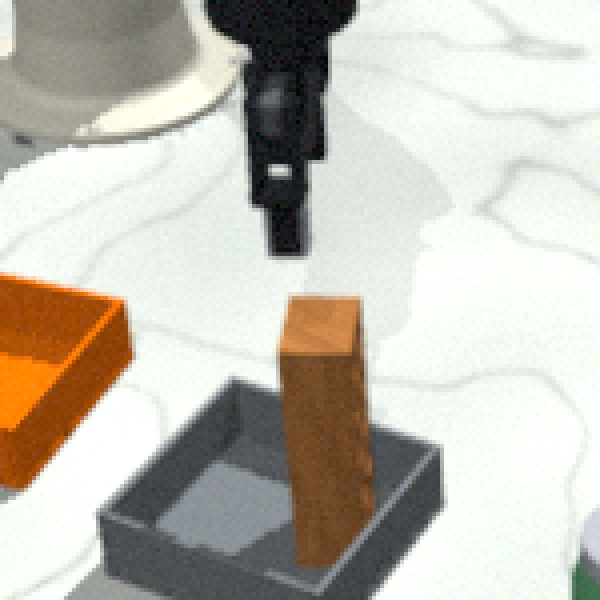

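The view shows the open fingers (front one at (287,255) in the crop) above the block, whose top is centred at about (322,326). A quick projection check before descending:

```bash
python3 -c "
from h import *
S=np.load('g1.npz')
z=np.array([.659,-.752,0])
print((proj(S,[np.array([.5355,-.2643,.244])+z*.043, np.array([.5355,-.2643,.244])+z*.057,[.537,-.262,.165]])-[170,170])*4)"
```

```text
[[284.74441475 251.22044888]
 [281.81093777 267.21594601]
 [308.78889197 321.93979359]]
```

Request:
{"api": "drive_tool", "payload": {"rows": [[-0.006,0.015,0,0],[-0.006,0.045,0,0],[-0.006,0.075,0,0],[-0.006,0.095,0,0],[-0.006,0.106,0,0],[-0.006,0.106,0,0]]}}

```text
time_s: 2.4
tool_pos: [0.5411, -0.2582, 0.1247]
eef_rot: [0.25, -0.25, 0.662, -0.661]
wrist_force: [-0.2, -0.5, 0.8]
width: 0.0851
```

Request:
{"api": "drive_tool", "payload": {"rows": [[0,0,0,0],[0,0,0,0],[0,0,0,0],[0,0,0,0],[0,0,0,0],[0,0,0,0],[0,0,0,0],[0,0,0,0]], "gripper": 1, "grip_force": 40}}

```text
time_s: 3.4
tool_pos: [0.5424, -0.2587, 0.1266]
eef_rot: [-0.25, 0.249, -0.661, 0.662]
wrist_force: [0.3, 0.0, 5.8]
width: 0.052
```

Request:
{"api": "drive_tool", "payload": {"rows": [[0,-0.01,0,0],[0,-0.03,0,0],[0,-0.055,0,0],[0,-0.08,0,0],[0,-0.09,0,0],[0,-0.09,0,0]]}}

```text
time_s: 4.15
tool_pos: [0.5417, -0.2585, 0.2163]
eef_rot: [-0.25, 0.25, -0.661, 0.662]
wrist_force: [-0.5, 0.5, -2.1]
width: 0.0519
```

```bash
python3 -c "
from look import *
delta([.59,-.01,.216],-78.5)
pic('g2',(170,120,370,320),3)
d=np.load('top0.npz');print(toplane(d,[[321,178],[321,104]],.0))"
```

```text
t 4.15 tcp [ 0.5417 -0.2585  0.2163] zaz -48.61 F [-0.5  0.5 -2.1] w 0.0519
delta [-2.005e-01  1.000e-04 -1.545e-01] turn 29.89
[[ 0.69915151  0.00123431  0.        ]
 [ 0.9076705  -0.00154717  0.        ]]
```

View pics/g2.png

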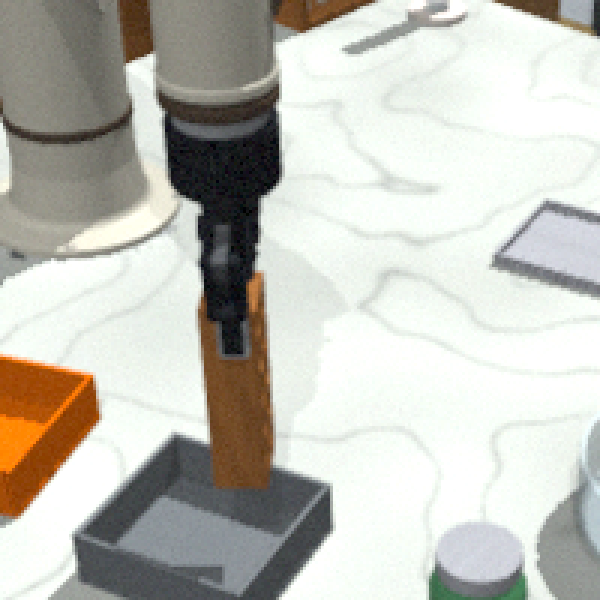

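The block is held upright, clear of the drainer, with a hole visible on its right edge. Now I carry it to the middle of the bench.

Request:
{"api": "drive_tool", "payload": {"rows": [[-0.01,0,-0.008,2],[-0.035,0,-0.03,6],[-0.065,0,-0.055,11],[-0.1,0,-0.083,16],[-0.135,0,-0.112,21],[-0.165,0,-0.138,26],[-0.185,0,-0.155,29],[-0.193,0,-0.161,29.9],[-0.193,0,-0.161,29.9],[-0.193,0,-0.161,29.9]]}}

```text
time_s: 5.45
tool_pos: [0.5794, -0.0119, 0.2148]
eef_rot: [-0.07, 0.071, -0.703, 0.704]
wrist_force: [-0.4, 0.1, -0.9]
width: 0.0515
```

Request:
{"api": "drive_tool", "payload": {"rows": [[0,0.015,0,0],[0,0.04,0,0],[0,0.065,0,0],[0,0.08,0,0],[0,0.087,0,0],[0,0.09,0,0],[0,0.09,0,0]]}}

```text
time_s: 6.32
tool_pos: [0.5802, -0.0099, 0.1258]
eef_rot: [-0.071, 0.07, -0.703, 0.704]
wrist_force: [0.2, 0.2, -1.8]
width: 0.0518
```

Request:
{"api": "drive_tool", "payload": {"rows": [[0,0.001,0,0],[0,0.002,0,0],[0,0.003,0,0],[0,0.004,0,0],[0,0.004,0,0]]}}

```text
time_s: 6.95
tool_pos: [0.58, -0.0098, 0.1216]
eef_rot: [-0.071, 0.071, -0.704, 0.704]
wrist_force: [0.0, -0.5, 0.7]
width: 0.052
```

Request:
{"api": "drive_tool", "payload": {"rows": [[0,0.0005,0,0],[0,0.001,0,0],[0,0.001,0,0],[0,0.001,0,0]]}}

```text
time_s: 7.45
tool_pos: [0.5803, -0.0097, 0.1216]
eef_rot: [-0.071, 0.07, -0.703, 0.704]
wrist_force: [-2.1, -0.2, 8.8]
width: 0.0515
```

```bash
python3 -c "
from look import *
state()
pic('g3',(220,100,420,300),3)"
```

```text
t 7.45 tcp [ 0.5803 -0.0097  0.1216] zaz -78.5 F [-2.1 -0.2  8.8] w 0.0515
```

View pics/g3.png

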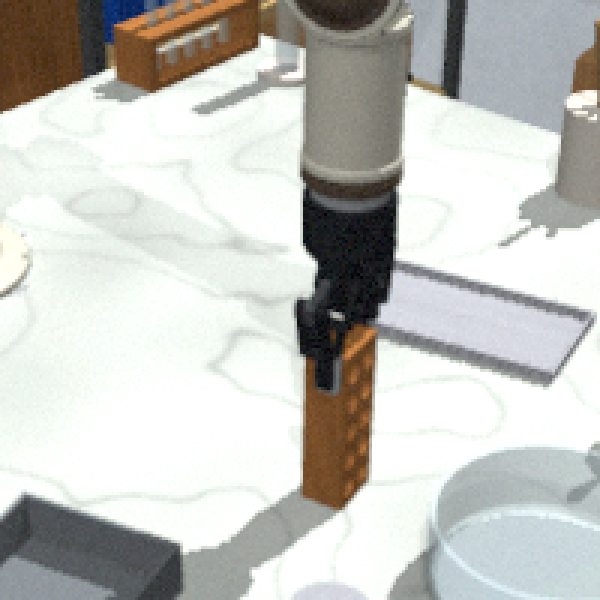

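The block stands on the bench with its holes facing the basin at (360,400), and the 8.8 N reading confirms contact. Now I release it and rise straight up.

Request:
{"api": "drive_tool", "payload": {"rows": [[0,-0.0008,0,0],[0,-0.0008,0,0],[0,-0.0008,0,0],[0,-0.0008,0,0],[0,-0.0008,0,0],[0,-0.0008,0,0]], "gripper": -1}}

```text
time_s: 8.25
tool_pos: [0.5797, -0.0099, 0.1211]
eef_rot: [0.071, -0.071, 0.704, -0.704]
wrist_force: [-0.2, -0.2, 0.1]
width: 0.0854
```

Request:
{"api": "drive_tool", "payload": {"rows": [[0,-0.01,0,0],[0,-0.03,0,0],[0,-0.06,0,0],[0,-0.085,0,0],[0,-0.09,0,0],[0,-0.09,0,0]]}}

```text
time_s: 9.0
tool_pos: [0.5798, -0.01, 0.2117]
eef_rot: [-0.071, 0.07, -0.703, 0.704]
wrist_force: [0.4, 0.4, -0.5]
width: 0.0852
```

```bash
python3 -c "
from look import *
a=np.radians(11.5);u=np.array([np.cos(a),np.sin(a),0])
delta(np.array([.58,-.01,.21])+.085*u,-78.5)
pic('g4',(220,100,420,300),3)"
```

```text
t 9.0 tcp [ 0.5798 -0.01    0.2117] zaz -78.51 F [ 0.4  0.4 -0.5] w 0.0852
delta [-0.0852  0.0017 -0.    ] turn -0.01
```

View pics/g4.png

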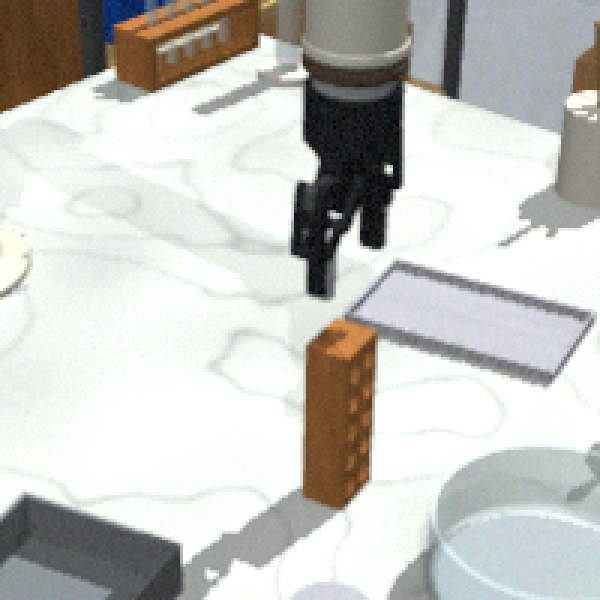

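The block stands free. Next I shut the fingers, move behind the hole face and lower.

Request:
{"api": "drive_tool", "payload": {"rows": [[-0.02,0,0,0],[-0.05,0,0,0],[-0.075,0,0,0],[-0.085,0,0,0],[-0.085,0.03,0,0],[-0.085,0.06,0,0],[-0.085,0.08,0,0],[-0.085,0.085,0,0],[-0.085,0.085,0,0]], "gripper": 1}}

```text
time_s: 10.18
tool_pos: [0.6632, 0.0071, 0.1264]
eef_rot: [0.071, -0.071, 0.704, -0.704]
wrist_force: [-0.4, -0.2, 0.1]
width: 0.0
```

Request:
{"api": "drive_tool", "payload": {"rows": [[0.02,0,0,0],[0.04,0,0,0],[0.052,0,0,0],[0.064,0,0,0],[0.076,0,0,0],[0.088,0,0,0],[0.1,0,0,0],[0.11,0,0,0],[0.11,0,0,0]]}}

```text
time_s: 11.3
tool_pos: [0.5544, -0.0152, 0.1261]
eef_rot: [-0.071, 0.071, -0.703, 0.704]
wrist_force: [-0.0, 0.0, -1.4]
width: 0.0001
```

Request:
{"api": "drive_tool", "payload": {"rows": [[0,-0.01,0,0],[0,-0.05,0,0],[0,-0.1,0,0],[0,-0.1,0,0],[0,-0.1,0,0]], "gripper": -1}}

```text
time_s: 11.92
tool_pos: [0.5554, -0.0149, 0.2264]
eef_rot: [-0.071, 0.071, -0.703, 0.704]
wrist_force: [-0.9, 0.0, -0.7]
width: 0.0854
```

```bash
python3 -c "
from look import *
state()
a=pic('g5',(160,100,420,340),2)
b=pic('t5',None,1,'top')
A=cv2.imread('pics/g5.png');B=cv2.resize(b['img'][180:400,230:420],None,fx=1.45,fy=2.18);B=cv2.resize(b['img'][180:380,230:400],(408,480))
B=np.clip(B*1.5,0,255).astype(np.uint8)
cv2.imwrite('pics/v5.png',np.hstack([A[:, :390],B]))"
```

```text
t 11.93 tcp [ 0.5554 -0.0149  0.2264] zaz -78.5 F [-0.9  0.  -0.7] w 0.0854
```

View pics/v5.png

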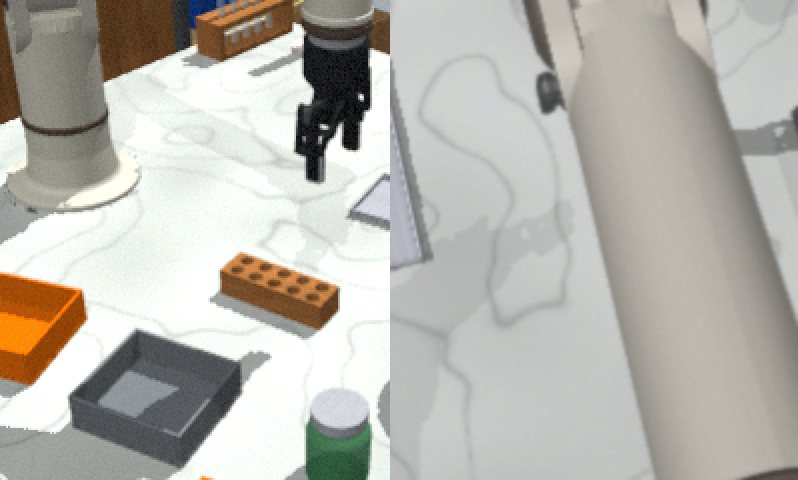

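The block lies flat with its holes up at about (280,290) in the left crop, clear of the drainer. The arm hides it in the top view, so I measure it in the scene image.

```bash
python3 -c "
from look import *
S=np.load('g5.npz');h=cv2.cvtColor(S['img'],cv2.COLOR_BGR2HSV)
m=cv2.inRange(h,(3,80,30),(22,255,255));m[:220]=0;m[275:]=0;m[:,:262]=0;m[:,335:]=0
c=max(cv2.findContours(m,0,1)[0],key=cv2.contourArea)
p=cv2.approxPolyDP(cv2.convexHull(c),2.,True)[:,0];print(p.tolist(),((p-[160,100])*2).tolist())
for z in(.04,0):print(z,toplane(S,p,z).round(3).tolist())
"
```

```text
[[270, 235], [280, 226], [328, 243], [328, 254], [318, 264], [271, 246]] [[220, 270], [240, 252], [336, 286], [336, 308], [316, 328], [222, 292]]
0.04 [[0.407, -0.066, 0.04], [0.397, -0.016, 0.04], [0.55, 0.01, 0.04], [0.58, -0.027, 0.04], [0.587, -0.076, 0.04], [0.444, -0.1, 0.04]]
0 [[0.366, -0.027, -0.0], [0.356, 0.025, 0.0], [0.516, 0.053, 0.0], [0.548, 0.014, -0.0], [0.556, -0.038, 0.0], [0.405, -0.063, 0.0]]
```

```bash
python3 -c "
from look import *
delta([.479,-.027,.06],-79.5)"
```

```text
t 12.03 tcp [ 0.5545 -0.0149  0.2251] zaz -78.5 F [-0.5 -0.1  0.3] w 0.0853
delta [ 0.0761  0.1652 -0.0031] turn 1.0
```

Request:
{"api": "drive_tool", "payload": {"rows": [[0.02,0.0,-0.001,0],[0.05,0.02,-0.003,1],[0.072,0.06,-0.003,1],[0.076,0.1,-0.003,1],[0.076,0.14,-0.003,1],[0.076,0.17,-0.003,1],[0.076,0.195,-0.003,1],[0.076,0.207,-0.003,1],[0.076,0.21,-0.003,1],[0.076,0.21,-0.003,1]]}}

```text
time_s: 13.28
tool_pos: [0.4805, -0.027, 0.0164]
eef_rot: [-0.065, 0.065, -0.704, 0.704]
wrist_force: [0.1, 0.4, 0.8]
width: 0.0856
```

Request:
{"api": "drive_tool", "payload": {"rows": [[0,0,0,0],[0,0,0,0],[0,0,0,0],[0,0,0,0],[0,0,0,0],[0,0,0,0],[0,0,0,0],[0,0,0,0]], "gripper": 1, "grip_force": 50}}

```text
time_s: 14.28
tool_pos: [0.4808, -0.0273, 0.017]
eef_rot: [-0.065, 0.064, -0.704, 0.704]
wrist_force: [-1.9, -0.4, 6.8]
width: 0.0511
```

```bash
python3 -c "
from look import *
T=np.load('top0.npz');g=cv2.cvtColor(T['img'],cv2.COLOR_BGR2GRAY)
p=np.array([[181,211],[230,205],[246,290],[198,298]])
P=toplane(T,p,.014);print(P.mean(0))
S=np.load('scene0.npz');c=[[334,207],[352,188],[418,206],[406,225]];Q=toplane(S,c,.014);print(Q.round(3).tolist(),Q.mean(0))
delta([.507,.286,.1],-78.5)"
```

```text
[0.50693156 0.28601743 0.014     ]
[[0.424, 0.195, 0.014], [0.396, 0.325, 0.014], [0.616, 0.372, 0.014], [0.644, 0.258, 0.014]] [0.52010621 0.28723418 0.014     ]
t 14.28 tcp [ 0.4808 -0.0273  0.017 ] zaz -79.52 F [-1.9 -0.4  6.8] w 0.0511
delta [-0.0829 -0.0831 -0.3032] turn -1.02
```

Gripped at 51 mm. I lift and carry the block over the tray, centred at about (0.512, 0.286).

Request:
{"api": "drive_tool", "payload": {"rows": [[0,-0.015,0,0],[0,-0.045,0,0],[0,-0.075,0,0],[-0.003,-0.085,-0.01,0],[-0.015,-0.085,-0.045,0],[-0.03,-0.085,-0.095,0],[-0.045,-0.085,-0.15,-1],[-0.06,-0.085,-0.205,-1],[-0.075,-0.085,-0.255,-1],[-0.085,-0.085,-0.29,-1],[-0.088,-0.085,-0.302,-1],[-0.088,-0.085,-0.302,-1]]}}

```text
time_s: 15.78
tool_pos: [0.5107, 0.2864, 0.1005]
eef_rot: [-0.071, 0.072, -0.703, 0.704]
wrist_force: [-0.2, -0.7, -1.4]
width: 0.0511
```

Request:
{"api": "drive_tool", "payload": {"rows": [[0,0,0,0],[0,0,0,0]]}}

```text
time_s: 16.02
tool_pos: [0.512, 0.2838, 0.1009]
eef_rot: [-0.07, 0.07, -0.703, 0.704]
wrist_force: [0.1, -0.6, -1.4]
width: 0.0511
```

```bash
python3 -c "
from look import *
state()
pic('g6',(270,90,470,240),4)"
```

```text
t 16.02 tcp [0.512  0.2838 0.1009] zaz -78.65 F [ 0.1 -0.6 -1.4] w 0.0511
```

View pics/g6.png

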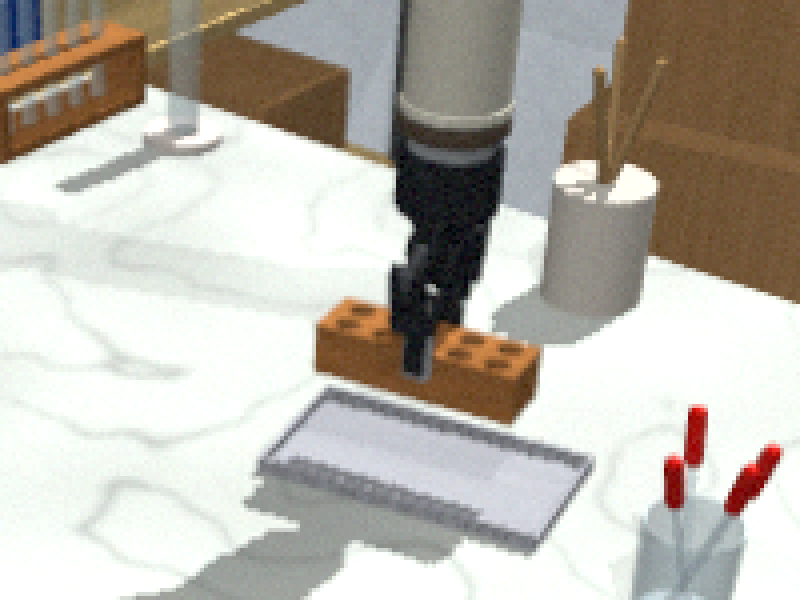

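The block is held level, aligned over the tray and holes up. Now I lower it.

Request:
{"api": "drive_tool", "payload": {"rows": [[0,0.012,0,0],[0,0.032,0,0],[0,0.052,0,0],[0,0.066,0,0],[0,0.074,0,0],[0,0.077,0,0],[0,0.079,0,0],[0,0.08,0,0],[0,0.081,0,0],[0,0.081,0,0]]}}

```text
time_s: 17.32
tool_pos: [0.512, 0.2861, 0.021]
eef_rot: [-0.071, 0.07, -0.704, 0.704]
wrist_force: [-1.4, -1.7, 4.8]
width: 0.0506
```

Contact shows at 4.8 N. I release, then rise.

Request:
{"api": "drive_tool", "payload": {"rows": [[0,0,0,0],[0,0,0,0],[0,0,0,0],[0,0,0,0],[0,0,0,0],[0,0,0,0]], "gripper": -1}}

```text
time_s: 18.08
tool_pos: [0.5116, 0.2859, 0.0201]
eef_rot: [-0.071, 0.071, -0.704, 0.704]
wrist_force: [-0.1, -1.1, -0.9]
width: 0.0854
```

Request:
{"api": "drive_tool", "payload": {"rows": [[0,-0.01,0,0],[0,-0.03,0,0],[0,-0.07,0,0],[0,-0.11,0,0],[0,-0.15,0,0],[0,-0.16,0,0],[0,-0.16,0,0]]}}

```text
time_s: 18.95
tool_pos: [0.5121, 0.286, 0.1815]
eef_rot: [0.072, -0.07, 0.704, -0.703]
wrist_force: [0.1, 0.5, -1.5]
width: 0.0855
```

```bash
python3 -c "
from look import *
state()
S=pic('g7',(270,90,470,240),4)
h=cv2.cvtColor(S['img'],cv2.COLOR_BGR2HSV)
m=cv2.inRange(h,(3,80,30),(22,255,255));m[:170]=0;m[235:]=0;m[:,:325]=0;m[:,425:]=0
c=max(cv2.findContours(m,0,1)[0],key=cv2.contourArea)
p=cv2.approxPolyDP(cv2.convexHull(c),2.,True)[:,0]
print(p.tolist());print(toplane(S,p,.044).round(3).tolist())"
```

```text
t 18.95 tcp [0.5121 0.286  0.1815] zaz -78.51 F [ 0.1  0.5 -1.5] w 0.0855
[[349, 192], [357, 187], [402, 200], [400, 210], [395, 217], [348, 204]]
[[0.434, 0.256, 0.044], [0.434, 0.298, 0.044], [0.584, 0.325, 0.044], [0.61, 0.273, 0.044], [0.619, 0.232, 0.044], [0.474, 0.198, 0.044]]
```

View pics/g7.png

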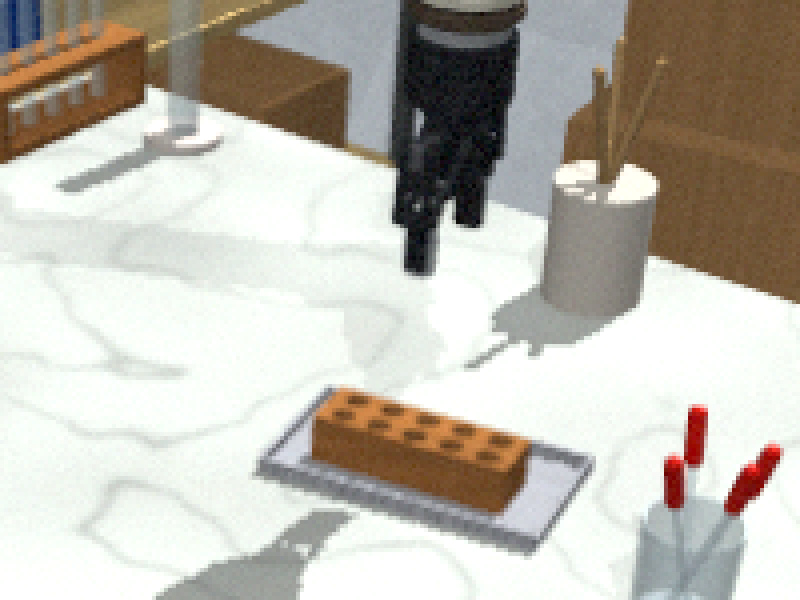

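The block lies in the tray with all ten holes facing up, its top centred at about (420,425) in the crop. It measures (0.509, 0.290), within about 11 mm of the tray centre.

```bash
python3 -c "
from plant import manip
print(manip.finish_job())"
```

```text
the job is handed in; nothing more can be done
None
```

I finished the task and handed the job in at about 19 s of robot time; the hand-in reports no verdict.

- **What I did:** I lifted the block out of the drainer and stood it on its end mid-bench, then let go. I pushed it over with the shut fingers onto its plain base, took it across its 52 mm width, and lowered it into the tray. The last millimetres went down slowly, touching at about 5 N, before I opened the fingers and rose clear.
- **Final checks:** The last picture shows the block flat inside the tray rim, holes up and in line with the tray's length. The fingers are about 160 mm above it. I measured the block at (0.509, 0.290).
- **Disagreement between views:** The tray centre came out at x = 0.507 from the top view and 0.520 from the scene view, with y ≈ 0.286 in both. The block is therefore 2–11 mm off lengthwise and about 4 mm across, inside the 34 and 38 mm limits.
- **Not measured:** I did not measure the final positions of the basin, beaker and jar. The arm never went near the beaker or jar, and passed near the basin only during the push, where I expected about 30 mm of clearance.

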